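Put the lid back on the wide kitchen canister

ROBOT

A 7-joint arm with a two-finger parallel gripper is mounted at the origin on the work surface. World frame = base frame: x ahead of the robot, y to its left, z up, the work surface at z = 0. Lengths are in m, angles in rad, forces in N, time in s.
With the tool pointing down it reaches from about 0.4 to 0.9 m from the base axis. Payload 5.5 kg.
Tool frame: the origin (TCP) lies at the very end of the fingers, on their centre line; the grasp point (between the pads) lies 19 mm behind it (grasp_offset is the distance from the TCP to the grasp point, in m); z points along the fingers, y is the line along which they close (so a half turn about z gives the same grasp; the last joint's range is limited). The gripper opens to 85 mm and grips with 20 to 120 N. Pads are 22 mm wide; open, the fingers measure 114 mm over their backs; the gripper's body (76 mm by 85 mm) begins 54 mm behind the grasp point. The pads swing forward as they close: fully open they stand 13 mm farther back than shut.
Start: joints at [1.566, 0.501, -0.427, 1.55, 0.221, 1.138, -0.21], TCP at [0.172, -0.627, 0.203] pointing down, gripper open.
Joint ranges: [-2.88, 2.88], [-0.31, 2.03], [-1.54, 1.56], [0.2, 2.42], [-1.41, 4.55], [0.19, 2.02], [-2.57, 2.57]. Speed limits (rad/s): [2.57, 2.57, 3.14, 3.14, 3.14, 3.14, 3.14].

INTERFACE

Orientations are given as a unit quaternion [w, x, y, z].
In Python, from plant import state, get_image, close_job, boxes_of, silhouettes, place_of, grasp_offset gives the robot as it stands.
- The arm moves only by the shell command python3 -m jog 'ROWS' [OPENING] [FORCE]. ROWS is JSON, a list of rows, each an object with "offset": the shift along the tool's x, y, z in mm, a list of three; "twist": the turn about the tool's z in degrees. A call has 1 to 8 rows; each row shifts and turns the commanded pose from where the row before left it, along the tool's axes as they then stand; what a row does not reach is not made up. A row lasts 1/8 s, in which the tool goes at most 62.5 mm and 10.7 degrees, less where a joint would pass 70% of its speed; a pose out of reach is approached as far as the arm can. A call with a gripper value outside its range is refused whole. OPENING is the opening, from 0 (shut) to 1 (fully open), set as the call begins (- or left out, the last holds). The fingers move at their own pace and stop on an object; FORCE is the grip in N (left out, the last holds). Time passes only in rows, so rows that do not move let the fingers close. It gives the time, the measured TCP pose, the force, the opening and the grip force at its end, in the units of the state.
- state(): the state, without advancing time (a new reading comes with each control period).
- get_image(name): name is "side" or "top"; returns a dict with "img" (384x512x3 uint8, red, green, blue), "fx", "fy", "cx", "cy" (pixels), "D" ([k1, k2, p1, p2, k3] as OpenCV has them; the pictures are not rectified), "world_from_camera" (4x4, takes a point from camera to world coordinates). Camera axes: x right, y down, z forward; pixel columns grow to the right and rows downward; lengths in m; the calibration is good to about 2 mm. A picture is of the moment at which its call begins. There is no depth.
- close_job(): hands the job in; it is judged then, once.
Trained networks look in the newest picture that a camera, given by its name, has taken for a name from the list of things; names that differ only in an ending like _2 or _b are one class to them, and where a whole thing is asked for, a point or a joint stands for the part that bears it (a point fixed in the world has none). Each returns a list of dicts, best first, with "score" (0 to 1); they miss things now and then, are a little off and sometimes report something else, mostly with a low value. They report only what shows in the picture. A call takes as long as a camera call. They do not tell look-alikes from the thing itself.
- boxes_of(camera, target): "location" ([x, y, z] in m, in world coordinates, good to about 4 mm: the middle of the surface that is visible of it).
- silhouettes(camera, target): "mask" (384x512 bool, what is visible of it).
- place_of(camera, target): "location" ([x, y, z] in m, in world coordinates, good to about 4 mm: a listed point, or the origin of a listed thing).
The state is a dict: "time_s": time; "joint_pos": joint angles; "qvel": joint speeds; "joint_efforts": joint torques, N m; "tool_pos": TCP position; "eef_rot": TCP orientation; "ft_force": force on the tool from outside, world axes, zero at the start; "ft_torque": the same for the moment, N m; "width": finger opening in m; "grasp_force": force on a finger pad.
Only numpy, scipy, OpenCV 4.12 (cv2) and the standard library are available. Lean on these libraries where they do the work, as an engineer would, in place of code of your own. Each camera call takes 0.05 s, during which the arm holds its last target. There are 200 camera calls.

TASK

The wide, low storage canister on the worktop has been left open. Pick up the larger of the two loose lids and set it gently, without dropping it, onto the wide canister so that its plug is in the mouth and it sits seated and level on the rim. Leave both canisters and the smaller lid where they are.

Things in the scene. Friction and masses are not known exactly. Their poses are not given: they have to be found in the camera images.
- wide_lid: The larger loose bamboo lid, knob up. From the bottom: cork plug 90 mm across, 14 mm deep, lower edge bevelled; flat disc 132 mm across, 8 mm thick (14 to 22 mm above origin); central upright cylindrical knob 30 mm across, 32 mm tall (22 to 54 mm above origin). Origin: centre of plug's underside, z up. 160 g. Seated: disc on the rim, origin 14 mm below the rim, 9 mm play each way.
- wide_canister: The wider and lower of the two canisters: an open round sage-green stoneware canister, standing on the worktop: outer diameter 116 mm, height 105 mm, wall 4 mm (mouth 108 mm across), no handle. Origin: centre of its underside; z points up, the rim lies 105 mm above the origin. Loose, about 900 g.
- narrow_lid: The smaller (not needed) loose bamboo lid, knob up. From the bottom: cork plug 60 mm across, 14 mm deep, lower edge bevelled; flat disc 96 mm across, 8 mm thick (14 to 22 mm above origin); central upright cylindrical knob 24 mm across, 32 mm tall (22 to 54 mm above origin). Origin: centre of plug's underside, z up. 90 g.
- narrow_canister: The narrower and taller of the two canisters, not to be covered: an open round sage-green stoneware canister, standing on the worktop: outer diameter 84 mm, height 150 mm, wall 4 mm (mouth 76 mm across), no handle. Origin: centre of its underside; z points up, the rim lies 150 mm above the origin. Loose, about 800 g.
There are look-alikes about, which are no part of the job. Leave any blue or turquoise look-alike of the wide_lid alone.

How it is judged:
At the end, for the whole second after the job is handed in: The larger lid lies on the wide canister, knob up: centred within 14 mm, its disc within 4 mm of resting on the rim, lid and canister level within 5 degrees, at rest (horizontal distance between wide_lid and wide_canister below 0.014 m and z of wide_lid in the frame of wide_canister between 0.086 and 0.095 m and angle between each of wide_lid, wide_canister's own z axis and vertical below 0.09 rad and height (world z) of wide_lid above 0.05 m and linear speed of each of wide_lid, wide_canister below 0.02 m/s); the robot touches nothing.
It fails at once if the lid is dropped or rammed onto the wide canister (contact over 60 N) (contact force between wide_lid and wide_canister above 60 N).
It fails at once if the lid is let go over the wide canister more than 20 mm above its seat (z of wide_lid in the frame of wide_canister above 0.111 m and horizontal distance between wide_lid and wide_canister below 0.1 m and contact force between the fingers and wide_lid below 0.05 N and contact force between wide_lid and wide_canister below 0.05 N).
It fails at once if the wide canister is shifted more than 40 mm (distance of wide_canister from where it was at the start of the episode above 0.04 m).
It fails at once if the narrow canister is shifted or tipped (its base moves more than 30 mm or it leans over 15 degrees) (distance of narrow_canister from where it was at the start of the episode above 0.03 m or angle between narrow_canister's own z axis and vertical above 0.26 rad).
It fails at once if the smaller lid is moved more than 30 mm (distance of narrow_lid from where it was at the start of the episode above 0.03 m).
It also fails if it takes over 42 s, if anything falls off the work surface, if the arm or the gripper's body presses on something with over 40 N, if the wrist force passes 120 N, or if a joint passes its speed limit or range.

## Working session

There is one attempt and no reset: what is moved stays moved. The work goes in short steps, Python scripts to look and compute and a shell command to move; the robot and the scene stay as the last step left them, time stands still between calls to the robot, and variables do not carry over. Pictures are saved under pics/ and viewed, at most 10 in all, crops included, and the job is handed in when it is done.

```bash
mkdir -p pics; python3 - <<'E'
from plant import *
import cv2,numpy as np
a=[]
for c in("side","top"):
    g=get_image(c); a.append(g["img"])
    cv2.imwrite(f"pics/{c}0.png",g["img"][:,:,::-1])
    for n in("wide_lid","wide_canister","narrow_lid","narrow_canister"):
        print(c,n,[(np.round(d["location"],3).tolist(),round(d["score"],2)) for d in place_of(c,n)])
s=state();print(s["tool_pos"],s["eef_rot"],s["width"],s["time_s"],grasp_offset)
E
```

```text
side wide_lid [([0.299, 0.205, 0.004], 0.98), ([0.272, -0.209, -0.002], 0.76), ([0.45, 0.042, 0.004], 0.7), ([0.634, 0.064, 0.001], 0.7)]
side wide_canister [([0.463, -0.238, 0.003], 0.71)]
side narrow_lid [([0.614, -0.106, -0.005], 0.79)]
side narrow_canister [([0.622, 0.241, -0.001], 0.6)]
top wide_lid [([0.296, 0.208, 0.001], 0.7), ([0.274, -0.206, 0.002], 0.57), ([0.448, 0.045, -0.0], 0.55)]
top wide_canister [([0.467, -0.235, 0.003], 0.94)]
top narrow_lid [([0.616, -0.102, 0.002], 0.83)]
top narrow_canister [([0.621, 0.249, 0.003], 0.96)]
[ 0.17200169 -0.62675961  0.20267155] [-5.80872247e-05  9.91047302e-01  1.33511206e-01  5.75146226e-06] 0.08509751725617402 0.5 0.0187
```

View pics/top0.png

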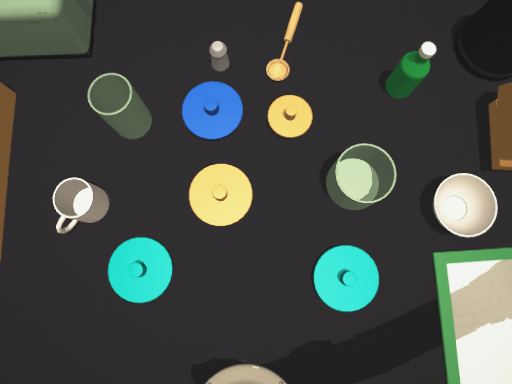

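View pics/side0.png

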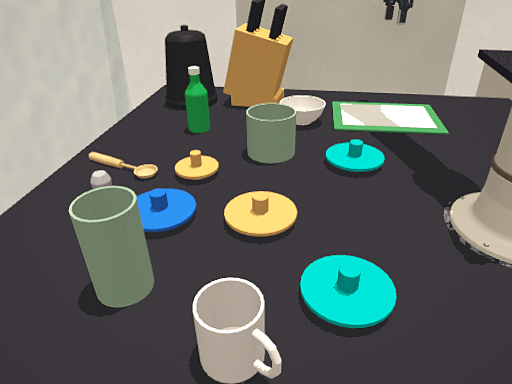

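The top view shows the bamboo wide lid at (220,194), so about (0.449, 0.043). The open wide canister is at (360,180), about (0.465, -0.237). The blue and turquoise lids are the look-alikes. I'll move above the lid, high and clear.

```bash
python3 -m jog '[{"offset":[36,-39,-6],"twist":0},{"offset":[36,-39,-6],"twist":0},{"offset":[36,-39,-6],"twist":0},{"offset":[36,-39,-6],"twist":0},{"offset":[36,-39,-6],"twist":0},{"offset":[36,-39,-6],"twist":0},{"offset":[36,-39,-6],"twist":0},{"offset":[36,-39,-6],"twist":0}]' 1 40
cat > h.py <<'E'
from plant import *
import numpy as np
from scipy.spatial.transform import Rotation as R
def todo(p):
    s=state();q=np.array(s["eef_rot"]);r=R.from_quat(q[[1,2,3,0]])
    print("t",s["time_s"],"pos",np.round(s["tool_pos"],4),"w",s["width"],"gf",s["grasp_force"],"tilt",np.round(r.as_matrix()[:,2],3),"delta mm",np.round(r.inv().apply(np.array(p)-s["tool_pos"])*1000,1))
    print("j",np.round(s["joint_pos"],2),"f",np.round(s["ft_force"],1))
E
python3 -c "
from h import *
todo([.449,.043,.2])"
```

```text
time_s: 1.5
tool_pos: [0.3679, -0.2482, 0.2513]
eef_rot: [0.001, 0.991, 0.133, 0.0]
ft_force: [0.2, -0.4, 0.4]
width: 0.0854
grasp_force: 0.0
t 1.5 pos [ 0.3679 -0.2482  0.2513] w 0.0853537301385517 gf 0.0 tilt [ 0.001 -0.001 -1.   ] delta mm [ 155.3 -259.5   51. ]
j [ 1.2   0.08 -0.7   1.98  0.06  1.1  -0.82] f [ 0.2 -0.4  0.4]
```

```bash
python3 -m jog '[{"offset":[26,-43,8],"twist":0},{"offset":[26,-43,8],"twist":0},{"offset":[26,-43,9],"twist":0},{"offset":[26,-43,9],"twist":0},{"offset":[26,-43,9],"twist":0},{"offset":[26,-44,8],"twist":0},{"offset":[0,0,0],"twist":0}]'
python3 -c "
from h import *
import cv2
g=get_image('side')
cv2.imwrite('pics/s1.png',cv2.resize(g['img'][60:320,130:400,::-1],None,fx=2,fy=2))
for c in('side','top'):
  get_image(c)
  for n in('wide_lid','wide_canister'):print(c,n,[(np.round(d['location'],3).tolist(),round(d['score'],2)) for d in place_of(c,n)])
todo([.449,.043,.026])"
```

```text
time_s: 2.38
tool_pos: [0.4493, 0.0462, 0.1998]
eef_rot: [-0.001, 0.99, 0.138, 0.001]
ft_force: [-0.2, -0.5, 0.8]
width: 0.0856
grasp_force: 0.0
side wide_lid [([0.632, 0.065, 0.002], 0.95), ([0.298, 0.209, 0.003], 0.9), ([0.447, 0.045, 0.004], 0.85), ([0.274, -0.212, -0.001], 0.64)]
side wide_canister [([0.466, -0.236, 0.006], 0.97)]
top wide_lid [([0.274, -0.206, 0.0], 0.8)]
top wide_canister [([0.469, -0.235, -0.002], 0.96)]
t 2.725 pos [0.4491 0.0398 0.1998] w 0.08529949845816247 gf 0.0 tilt [ 0.    -0.001 -1.   ] delta mm [  0.7  -3.3 173.8]
j [ 0.72  0.21 -0.96  2.02  0.21  1.01 -1.65] f [-0.4  0.3 -0.4]
```

View pics/s1.png

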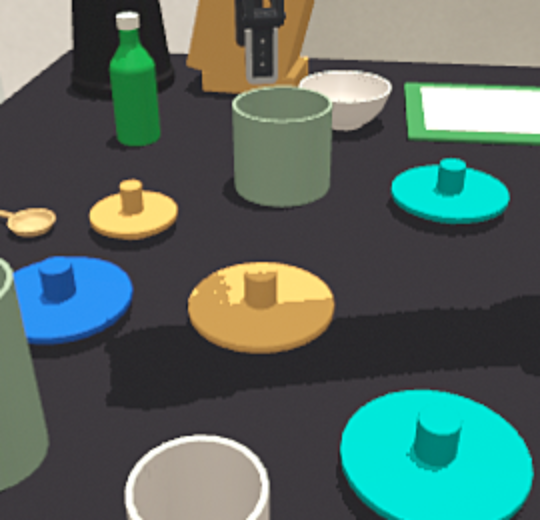

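The finger (crop 262,60) lines up with the lid knob (262,285). I'll go down to the knob.

```bash
python3 -m jog '[{"offset":[0,-4,40],"twist":0},{"offset":[0,0,45],"twist":0},{"offset":[0,0,35],"twist":0},{"offset":[0,0,25],"twist":0},{"offset":[0,0,15],"twist":0},{"offset":[0,0,10],"twist":0},{"offset":[0,0,2],"twist":0},{"offset":[0,0,0],"twist":0}]'
python3 -c "
from h import *
todo([.448,.044,.027])"
```

```text
time_s: 3.72
tool_pos: [0.4486, 0.0452, 0.0282]
eef_rot: [0.0, 0.991, 0.133, 0.001]
ft_force: [-0.8, -0.2, 0.0]
width: 0.0853
grasp_force: 0.0
t 3.725 pos [0.4486 0.0452 0.0282] w 0.0852602152107837 gf 0.0 tilt [ 0.001 -0.    -1.   ] delta mm [-0.9  1.   1.2]
j [ 0.47  0.51 -0.75  2.15  0.57  0.68 -1.97] f [-0.8 -0.2  0. ]
```

```bash
python3 -m jog '[{"offset":[0,0,0],"twist":0},{"offset":[0,0,0],"twist":0},{"offset":[0,0,0],"twist":0},{"offset":[0,0,0],"twist":0},{"offset":[0,0,0],"twist":0},{"offset":[0,0,0],"twist":0},{"offset":[0,0,0],"twist":0},{"offset":[0,0,0],"twist":0}]' 0 45
python3 -c "
from h import *
todo([.448,.044,.027])"
```

```text
time_s: 4.72
tool_pos: [0.448, 0.0452, 0.0277]
eef_rot: [-0.0, 0.991, 0.133, -0.0]
ft_force: [1.0, 0.2, 0.3]
width: -0.0
grasp_force: 0.0
t 4.725 pos [0.448  0.0452 0.0277] w -8.458455338327418e-06 gf 0.0 tilt [-0.  0. -1.] delta mm [-0.3  1.1  0.7]
j [ 0.47  0.51 -0.75  2.16  0.57  0.68 -1.97] f [1.  0.2 0.3]
```

It closed on nothing, so I'll look.

```bash
python3 -c "
from h import *
import cv2
g=get_image('side');t=get_image('top')
a=cv2.resize(g['img'][60:320,130:400,::-1],None,fx=1.45,fy=2)
b=cv2.resize(t['img'][60:320,100:370,::-1],None,fx=1.45,fy=2)
cv2.imwrite('pics/s2.png',np.hstack([a,b]))
for c in('side','top'):
  get_image(c)
  print([(np.round(d['location'],3).tolist(),round(d['score'],2)) for d in place_of(c,'wide_lid')])
# project TCP
p=np.append(state()['tool_pos'],1)
for n,i in(('side',g),('top',t)):
  T=np.linalg.inv(i['world_from_camera'])
  K=np.array([[i['fx'],0,i['cx']],[0,i['fy'],i['cy']],[0,0,1]])
  P=np.array([p[:3],[.448,.044,.054]])
  print(n,cv2.projectPoints(P,cv2.Rodrigues(T[:3,:3])[0],T[:3,3],K,np.array(i['D']))[0].reshape(-1,2))
"
```

```text
[([0.276, -0.207, -0.001], 0.7), ([0.634, 0.062, 0.002], 0.68), ([0.298, 0.21, 0.004], 0.59), ([0.444, 0.041, 0.002], 0.56)]
[([0.294, 0.208, 0.001], 0.91)]
side [[259.4908538  207.83945968]
 [259.44748835 195.20265817]]
top [[218.9452299  193.72022746]
 [218.41346106 191.55544211]]
```

View pics/s2.png

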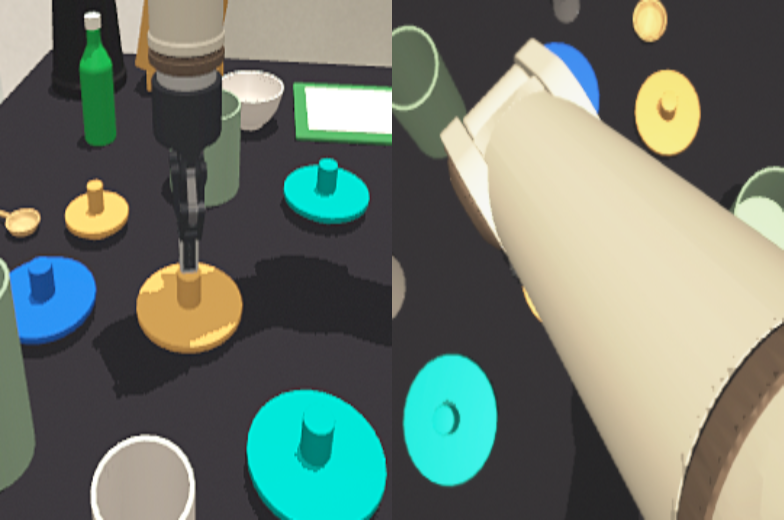

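```bash
python3 -c "
from h import *
import cv2
g=get_image('side')
cv2.imwrite('pics/s3.png',cv2.resize(g['img'][140:240,210:310,::-1],None,fx=6,fy=6,interpolation=cv2.INTER_CUBIC))
i=g;T=np.linalg.inv(i['world_from_camera'])
K=np.array([[i['fx'],0,i['cx']],[0,i['fy'],i['cy']],[0,0,1]])
P=np.array([[.4491,.0398,.1998],[.4491,.0398,.2128],[.448,.0452,.0277],[.448,.0452,.054],[.448,.0452,.07],[.448,.029,.054]])
u=cv2.projectPoints(P,cv2.Rodrigues(T[:3,:3])[0],T[:3,3],K,np.array(i['D']))[0].reshape(-1,2)
print(u.round(1).tolist(),((u-[210,140])*6).round().tolist(),i['world_from_camera'][:3,3])
"
```

```text
[[258.0, 116.0], [257.9, 108.1], [259.5, 207.9], [259.3, 195.6], [259.2, 187.8], [260.8, 190.8]] [[288.0, -144.0], [287.0, -191.0], [297.0, 407.0], [296.0, 333.0], [295.0, 287.0], [305.0, 305.0]] [0.34642252 0.61366878 0.42469707]
```

View pics/s3.png

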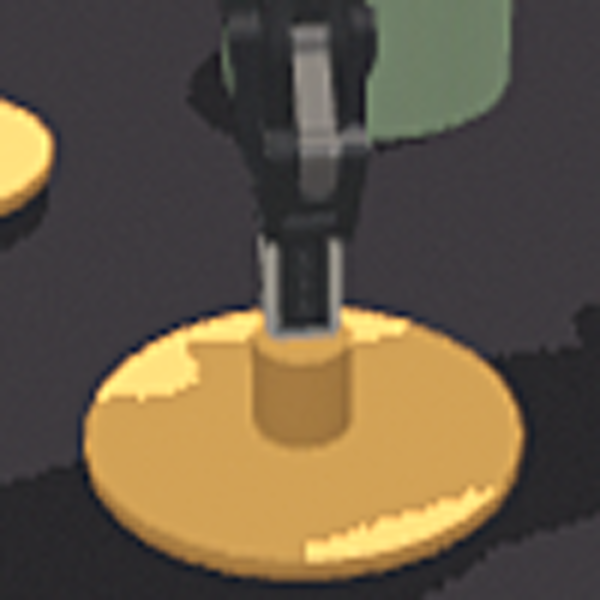

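The fingertips end at zoom row 330, right at the knob's top face (row ~335). The reported TCP should project to row 407, so the real tips are about 27 mm higher than reported and sit above the knob. I'll open, go down slowly and watch the force.

```bash
python3 -m jog '[{"offset":[0,0,-4],"twist":0},{"offset":[0,0,0],"twist":0},{"offset":[0,0,0],"twist":0},{"offset":[0,0,0],"twist":0},{"offset":[0,0,0],"twist":0},{"offset":[0,0,0],"twist":0},{"offset":[0,0,0],"twist":0},{"offset":[0,0,0],"twist":0}]' 1 45
python3 -m jog '[{"offset":[0,0,5],"twist":0},{"offset":[0,0,5],"twist":0},{"offset":[0,0,5],"twist":0},{"offset":[0,0,4],"twist":0},{"offset":[0,0,3],"twist":0},{"offset":[0,0,0],"twist":0}]'
python3 -c "
from h import *
import cv2
todo([.448,.044,.027])
g=get_image('side')
cv2.imwrite('pics/s4.png',cv2.resize(g['img'][140:240,210:310,::-1],None,fx=6,fy=6,interpolation=cv2.INTER_CUBIC))
"
```

```text
time_s: 6.08
tool_pos: [0.448, 0.0452, 0.0317]
eef_rot: [-0.0, 0.991, 0.134, -0.0]
ft_force: [-0.2, -0.3, 0.1]
width: 0.0853
grasp_force: 0.0
time_s: 6.82
tool_pos: [0.4478, 0.0452, 0.0095]
eef_rot: [-0.0, 0.991, 0.134, -0.0]
ft_force: [0.3, -0.4, -0.8]
width: 0.0853
grasp_force: 0.0
t 6.825 pos [0.4478 0.0452 0.0095] w 0.0852649738185203 gf 0.0 tilt [-0.  0. -1.] delta mm [ -0.2   1.2 -17.5]
j [ 0.44  0.55 -0.72  2.16  0.61  0.64 -2.01] f [ 0.3 -0.4 -0.8]
```

View pics/s4.png

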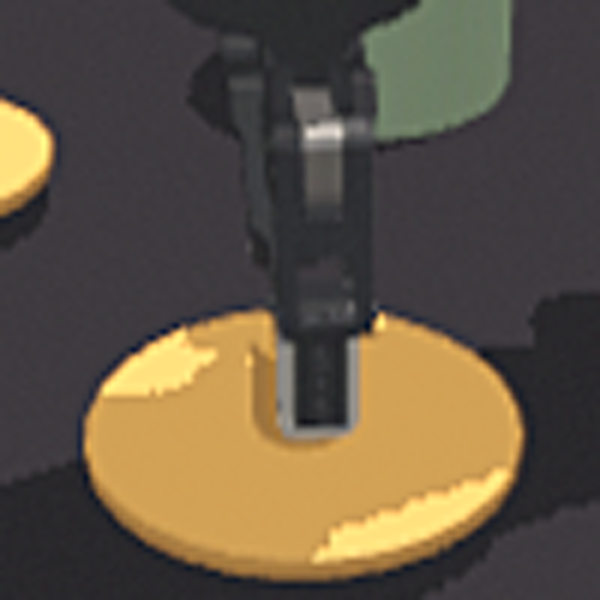

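There's no contact yet and the fingers straddle the knob, with the near tip at (318,435). I'll go 6 mm lower and close.

```bash
python3 -m jog '[{"offset":[0,0,3],"twist":0},{"offset":[0,0,3],"twist":0},{"offset":[0,0,0],"twist":0}]'
python3 -m jog '[{"offset":[0,0,0],"twist":0},{"offset":[0,0,0],"twist":0},{"offset":[0,0,0],"twist":0},{"offset":[0,0,0],"twist":0},{"offset":[0,0,0],"twist":0},{"offset":[0,0,0],"twist":0},{"offset":[0,0,0],"twist":0}]' 0 45
python3 -c "
from h import *
todo([.448,.044,.027])
for c in('side','top'):
  get_image(c)
  print([(np.round(d['location'],3).tolist(),round(d['score'],2)) for d in place_of(c,'wide_lid')])
"
```

```text
time_s: 7.25
tool_pos: [0.4478, 0.0451, 0.0035]
eef_rot: [-0.0, 0.991, 0.134, -0.0]
ft_force: [-0.0, 0.9, -0.0]
width: 0.085
grasp_force: 0.0
time_s: 8.12
tool_pos: [0.4482, 0.0451, 0.004]
eef_rot: [0.0, 0.991, 0.134, 0.0]
ft_force: [-0.9, -0.7, 6.3]
width: 0.0289
grasp_force: 44.1
t 8.125 pos [0.4482 0.0451 0.004 ] w 0.028912468867628806 gf 44.110406041145325 tilt [ 0. -0. -1.] delta mm [ -0.5   1.1 -23. ]
j [ 0.43  0.56 -0.71  2.16  0.62  0.63 -2.02] f [-0.9 -0.7  6.3]
[([0.275, -0.207, -0.002], 0.95), ([0.298, 0.211, 0.004], 0.77), ([0.636, 0.064, 0.0], 0.7), ([0.444, 0.043, 0.002], 0.56)]
[([0.295, 0.21, -0.003], 0.82), ([0.633, 0.057, -0.001], 0.63)]
```

Gripped: width 29 mm, 44 N. Now lift.

```bash
python3 -m jog '[{"offset":[0,0,-8],"twist":0},{"offset":[0,0,-20],"twist":0},{"offset":[0,0,-25],"twist":0},{"offset":[0,0,-30],"twist":0},{"offset":[0,0,-30],"twist":0},{"offset":[0,0,-25],"twist":0},{"offset":[0,0,-17],"twist":0},{"offset":[0,0,0],"twist":0}]'
python3 -c "
from h import *
todo([.4665,-.236,.16])
import cv2
g=get_image('side')
cv2.imwrite('pics/s5.png',g['img'][:,:,::-1])
for c in('side','top'):
  get_image(c)
  for n in('wide_lid','wide_canister'):print(c,n,[(np.round(d['location'],3).tolist(),round(d['score'],2)) for d in place_of(c,n)])
"
```

```text
time_s: 9.32
tool_pos: [0.4488, 0.045, 0.1596]
eef_rot: [0.0, 0.991, 0.133, 0.001]
ft_force: [-0.9, -0.2, -1.5]
width: 0.0285
grasp_force: 44.5
t 9.325 pos [0.4488 0.045  0.1596] w 0.028500248874905546 gf 44.503408670425415 tilt [ 0.002 -0.001 -1.   ] delta mm [-5.720e+01  2.757e+02 -2.000e-01]
j [ 0.68  0.29 -0.95  2.06  0.29  0.93 -1.74] f [-0.9 -0.2 -1.5]
side wide_lid [([0.297, 0.208, 0.004], 0.97), ([0.445, 0.043, 0.155], 0.87), ([0.636, 0.064, -0.0], 0.74), ([0.621, 0.238, -0.002], 0.33)]
side wide_canister [([0.467, -0.238, 0.002], 0.58)]
top wide_lid [([0.296, 0.21, -0.002], 0.75)]
top wide_canister [([0.471, -0.234, 0.002], 0.77)]
```

View pics/s5.png

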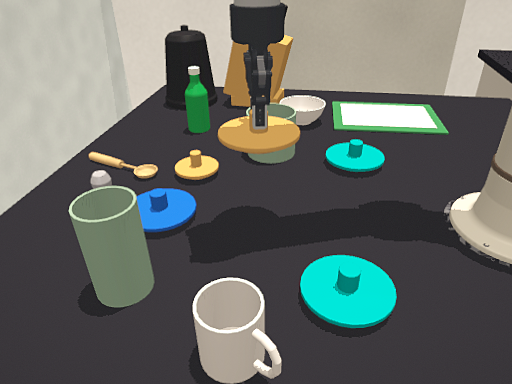

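The lid hangs level at (260,132), at about z 0.155. I'll carry it over the canister.

```bash
python3 -m jog '[{"offset":[-4,20,0],"twist":0},{"offset":[-8,38,0],"twist":0},{"offset":[-8,42,0],"twist":0},{"offset":[-9,44,0],"twist":0},{"offset":[-9,44,0],"twist":0},{"offset":[-8,42,0],"twist":0},{"offset":[-6,30,0],"twist":0},{"offset":[-2,15,0],"twist":0}]'
python3 -m jog '[{"offset":[0,0,0],"twist":0},{"offset":[0,0,0],"twist":0}]'
python3 -c "
from h import *
todo([.469,-.235,.16])
import cv2
g=get_image('side');t=get_image('top')
cv2.imwrite('pics/s6.png',np.hstack([cv2.resize(g['img'][40:200,200:340,::-1],None,fx=2.85,fy=3),cv2.resize(t['img'][100:260,290:430,::-1],None,fx=2.85,fy=3)]))
for c in('side','top'):
 for k in range(2):
  get_image(c)
  for n in('wide_lid','wide_canister'):print(c,n,[(np.round(d['location'],3).tolist(),round(d['score'],2)) for d in place_of(c,n) if abs(d['location'][1]+.236)<.03])
"
```

```text
time_s: 10.68
tool_pos: [0.4683, -0.236, 0.158]
eef_rot: [-0.0, 0.991, 0.132, -0.0]
ft_force: [0.2, -0.4, -2.0]
width: 0.0283
grasp_force: 44.6
time_s: 10.92
tool_pos: [0.4689, -0.2323, 0.1586]
eef_rot: [-0.001, 0.991, 0.135, -0.0]
ft_force: [-1.0, -0.5, -1.1]
width: 0.0287
grasp_force: 44.6
t 10.925 pos [ 0.4689 -0.2323  0.1586] w 0.028691172414549597 gf 44.60011303424835 tilt [-0.     0.001 -1.   ] delta mm [-0.6  2.6 -1.4]
j [ 1.07  0.41 -0.81  1.9   0.35  0.98 -1.2 ] f [-1.  -0.5 -1.1]
side wide_lid [([0.274, -0.208, -0.0], 0.69), ([0.469, -0.233, 0.159], 0.61)]
side wide_canister [([0.466, -0.235, 0.004], 0.75)]
side wide_lid [([0.465, -0.235, 0.159], 0.86), ([0.277, -0.208, 0.0], 0.73)]
side wide_canister [([0.467, -0.234, 0.001], 0.61)]
top wide_lid [([0.47, -0.234, 0.157], 0.97), ([0.275, -0.207, 0.0], 0.75)]
top wide_canister [([0.471, -0.236, -0.004], 0.8), ([0.469, -0.233, 0.155], 0.23)]
top wide_lid [([0.471, -0.236, 0.155], 0.63)]
top wide_canister [([0.469, -0.238, -0.001], 0.85)]
```

View pics/s6.png

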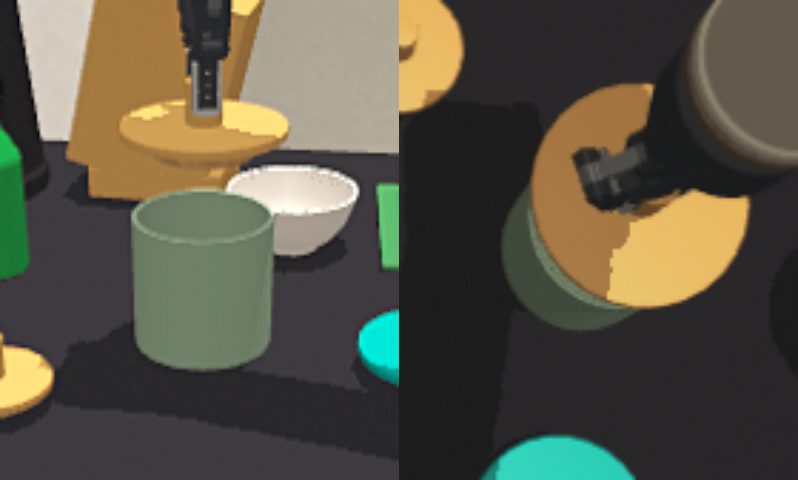

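The lid (0.469, -0.2345) and canister (0.468, -0.236) are aligned and level. I'll lower in stages.

```bash
python3 -m jog '[{"offset":[0,1,8],"twist":0},{"offset":[0,0,12],"twist":0},{"offset":[0,0,12],"twist":0},{"offset":[0,0,10],"twist":0},{"offset":[0,0,6],"twist":0},{"offset":[0,0,4],"twist":0},{"offset":[0,0,0],"twist":0}]'
python3 -m jog '[{"offset":[0,0,2],"twist":0},{"offset":[0,0,2],"twist":0},{"offset":[0,0,1],"twist":0},{"offset":[0,0,1],"twist":0},{"offset":[0,0,0],"twist":0}]'
```

```text
time_s: 12.5
tool_pos: [0.469, -0.2352, 0.1066]
eef_rot: [-0.0, 0.991, 0.134, -0.0]
ft_force: [-0.5, -0.5, -1.5]
width: 0.0285
grasp_force: 44.6
time_s: 13.12
tool_pos: [0.469, -0.2353, 0.1007]
eef_rot: [-0.0, 0.991, 0.134, -0.0]
ft_force: [-0.0, 0.1, -1.1]
width: 0.0285
grasp_force: 44.6
```

```bash
python3 -m jog '[{"offset":[0,0,1],"twist":0},{"offset":[0,0,1],"twist":0},{"offset":[0,0,1],"twist":0},{"offset":[0,0,1],"twist":0},{"offset":[0,0,0],"twist":0}]'
python3 -m jog '[{"offset":[0,0,0.5],"twist":0},{"offset":[0,0,0.5],"twist":0},{"offset":[0,0,0],"twist":0}]'
```

```text
time_s: 13.75
tool_pos: [0.4689, -0.2352, 0.0966]
eef_rot: [-0.0, 0.991, 0.134, -0.0]
ft_force: [-0.5, -0.3, -0.8]
width: 0.0288
grasp_force: 44.6
time_s: 14.12
tool_pos: [0.469, -0.2353, 0.0957]
eef_rot: [-0.0, 0.991, 0.134, 0.0]
ft_force: [-0.8, -0.4, -1.6]
width: 0.0283
grasp_force: 44.6
```

```bash
python3 -m jog '[{"offset":[0,0,0.5],"twist":0},{"offset":[0,0,0.5],"twist":0},{"offset":[0,0,0],"twist":0}]'
python3 -m jog '[{"offset":[0,0,0.5],"twist":0},{"offset":[0,0,0.5],"twist":0},{"offset":[0,0,0],"twist":0}]'
python3 -c "
from h import *
todo([.469,-.235,.095])
import cv2
g=get_image('side');t=get_image('top')
cv2.imwrite('pics/s7.png',np.hstack([cv2.resize(g['img'][60:200,220:320,::-1],None,fx=4,fy=4),cv2.resize(t['img'][120:260,300:400,::-1],None,fx=4,fy=4)]))
"
```

```text
time_s: 14.5
tool_pos: [0.469, -0.2353, 0.0951]
eef_rot: [0.0, 0.991, 0.134, -0.0]
ft_force: [-2.6, -0.1, 5.1]
width: 0.0282
grasp_force: 45.0
time_s: 14.88
tool_pos: [0.469, -0.2353, 0.095]
eef_rot: [0.001, 0.991, 0.133, -0.0]
ft_force: [-4.8, 1.6, 14.0]
width: 0.0286
grasp_force: 46.0
t 14.875 pos [ 0.469  -0.2353  0.095 ] w 0.028613146362867097 gf 46.007296442985535 tilt [-0.    -0.001 -1.   ] delta mm [ 0.1 -0.3 -0. ]
j [ 1.02  0.5  -0.75  1.95  0.44  0.87 -1.27] f [-4.8  1.6 14. ]
```

View pics/s7.png

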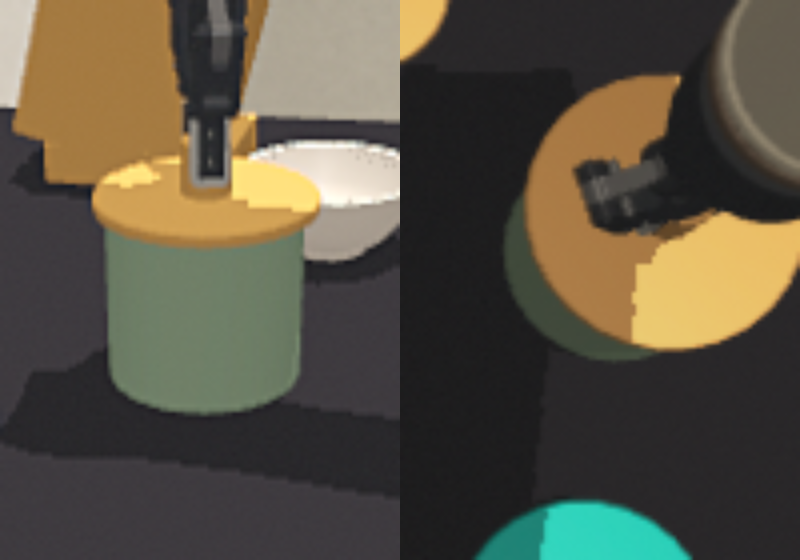

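The disc sits on the rim (bottom edge at row ~240, canister directly beneath) with a 14 N push. I'll ease off 1 mm, release and retreat straight up.

```bash
python3 -m jog '[{"offset":[0,0,-1],"twist":0},{"offset":[0,0,0],"twist":0}]'
python3 -m jog '[{"offset":[0,0,0],"twist":0},{"offset":[0,0,0],"twist":0},{"offset":[0,0,0],"twist":0},{"offset":[0,0,0],"twist":0},{"offset":[0,0,0],"twist":0},{"offset":[0,0,0],"twist":0},{"offset":[0,0,0],"twist":0},{"offset":[0,0,0],"twist":0}]' 1 45
python3 -m jog '[{"offset":[0,0,-6],"twist":0},{"offset":[0,0,-14],"twist":0},{"offset":[0,0,-25],"twist":0},{"offset":[0,0,-30],"twist":0},{"offset":[0,0,-30],"twist":0},{"offset":[0,0,-20],"twist":0},{"offset":[0,0,0],"twist":0}]'
python3 -c "
from h import *
import cv2
g=get_image('side')
for c in('side','top'):
  t=get_image(c)
  for n in('wide_lid','wide_canister'):print(c,n,[(np.round(d['location'],3).tolist(),round(d['score'],2)) for d in place_of(c,n) if abs(d['location'][1]+.236)<.03])
cv2.imwrite('pics/s8.png',np.hstack([cv2.resize(g['img'][60:200,220:320,::-1],None,fx=4,fy=4),cv2.resize(t['img'][120:260,300:400,::-1],None,fx=4,fy=4)]))
"
```

```text
time_s: 15.22
tool_pos: [0.4691, -0.2354, 0.095]
eef_rot: [0.0, 0.991, 0.134, 0.0]
ft_force: [-2.5, 1.5, 4.6]
width: 0.0286
grasp_force: 45.2
time_s: 16.23
tool_pos: [0.469, -0.2353, 0.0947]
eef_rot: [0.0, 0.991, 0.134, 0.0]
ft_force: [0.4, -0.3, 0.4]
width: 0.0857
grasp_force: 0.0
time_s: 17.1
tool_pos: [0.4704, -0.2357, 0.2221]
eef_rot: [0.002, 0.991, 0.134, 0.002]
ft_force: [0.1, 0.2, 0.2]
width: 0.0854
grasp_force: 0.0
side wide_lid [([0.468, -0.239, 0.096], 0.91), ([0.275, -0.212, -0.001], 0.76)]
side wide_canister [([0.464, -0.235, 0.004], 0.7)]
top wide_lid [([0.469, -0.235, 0.091], 0.8)]
top wide_canister []
```

View pics/s8.png

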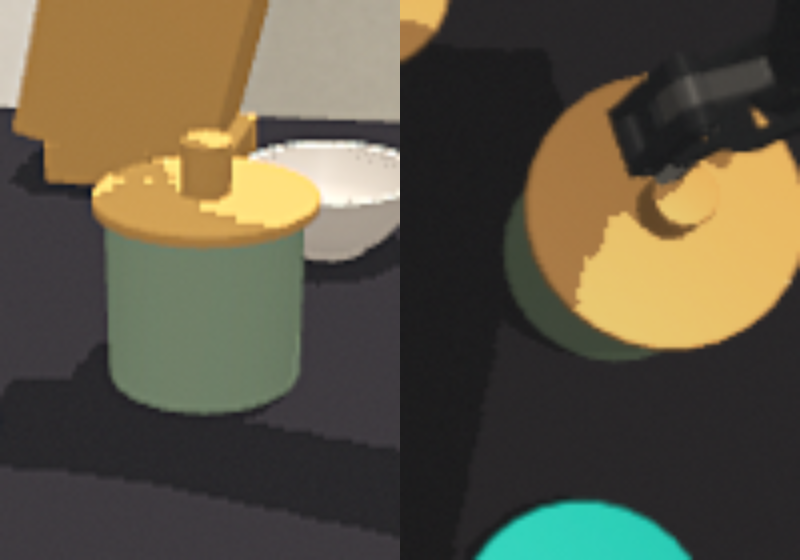

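The lid is seated level on the rim, knob free at (206,165), and the gripper is clear.

```bash
python3 -c "
from plant import *
print(close_job())"
```

```text
the job is handed in; nothing more can be done
None
```

The larger bamboo lid is on the wide canister, seated and level on the rim, with the gripper clear; I handed the job in at about 17 s of the 42 s allowed, and the hand-in returned no verdict.

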